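Stack leaded panels to dry under a weight

ROBOT

A 6-joint arm with a two-finger parallel gripper is mounted at the origin on the work surface. World frame = base frame: x ahead of the robot, y to its left, z up, the work surface at z = 0. Lengths are in mm, angles in rad, forces in N, time in s.
With the tool pointing down it reaches from about 350 to 775 mm from the base axis. Payload 7.3 kg.
Tool frame: the origin (TCP) lies at the very end of the fingers, on their centre line; the grasp point (between the pads) lies 19 mm behind it; z points along the fingers, y is the line along which they close (so a half turn about z gives the same grasp; the last joint's range is limited). The gripper opens to 92 mm and grips with 3 to 60 N. Pads are 19 mm wide; open, the fingers measure 130 mm over their backs; the gripper's body (75 mm by 190 mm) begins 47 mm behind the grasp point.
Start: joints at [-0.146, 0.342, 1.524, -0, 1.275, -0.146], TCP at [525.019, 0.019, 226.741] pointing down, gripper open.
Joint ranges: [-2.53, 2.53], [-0.77, 2.02], [0.04, 2.7], [-1, 4.14], [0.28, 2.66], [-3.11, 3.11]. Speed limits (rad/s): [2.57, 2.57, 3.14, 3.14, 3.14, 3.14].

INTERFACE

Orientations are given as [roll, pitch, yaw] about the fixed x, y, z axes, in that order (R = Rz(yaw) Ry(pitch) Rx(roll)).
In Python, from plant import get_obs, vision, workorder gives the robot as it stands.
- The arm moves only by the shell command python3 -m pendant 'ROWS' [OPENING]. ROWS is a JSON object of lists of equal length, an entry for each row: "dp": the shift along the tool's x, y, z in m, a list of three; "rotation": the turn, a rotation vector about the tool's x, y, z in rad, a list of three. A call has 1 to 8 rows; each row is the pose to reach, as a shift and turn from the pose commanded when the call began, along the tool's axes at that moment; what a row does not reach only later rows make up. A row lasts 1/8 s, in which the tool goes at most 62.5 mm and 10.7 degrees, less where a joint would pass 70% of its speed; a pose out of reach is approached as far as the arm can. A call with a gripper value outside its range is refused whole. OPENING is the finger opening in m, from 0 to 0.0918, set as the call begins (- or left out, the last holds). The fingers move at their own pace and stop on an object; the grip force is fixed at half the most. Time passes only in rows, so rows that repeat a pose let the fingers close. It gives the time, the measured TCP pose, the force, the opening and the grip force at its end, in the units of the state.
- get_obs(): the state, without advancing time (a new reading comes with each control period).
- vision.capture(name): name is "scene" or "side" or "wrist"; returns a dict with "pixels" (420x560x3 uint8, red, green, blue), "vfov" (degrees; the focal length in pixels is half the picture's height over the tangent of half this angle, whatever the lens; pixels are square), "cx", "cy" (the principal point, pixels), "pose" (4x4, takes a point from camera to world coordinates); the wrist camera has in their place "T_tool_cam" (4x4, takes a point from camera to tool coordinates, whose origin is the TCP and whose axes are the flange's). Camera axes: x right, y up, looking along -z (the intrinsics and any distortion apply to the point x, -y, -z); pixel columns grow to the right and rows downward; lengths in mm; the calibration is good to about 2 mm. A picture is of the moment at which its call begins: read the wrist's pose just before it. There is no depth.
- workorder.close_job(): hands the job in; it is judged then, once.
The state is a dict: "time": time; "joint_positions": joint angles; "dq": joint speeds; "tau": joint torques, N m; "tool_pos": TCP position; "tcp_rot": TCP orientation; "contact_force": force on the tool from outside, world axes, zero at the start; "moment": the same for the moment, N m; "grip_width": finger opening in mm; "finger_force": force on a finger pad.
Only numpy, scipy, OpenCV 4.12 (cv2) and the standard library are available. Lean on these libraries where they do the work, as an engineer would, in place of code of your own. Each camera call takes 0.05 s, during which the arm holds its last target. There are 200 camera calls.

TASK

Stack the two freshly cemented little leaded panels to dry flat under the weight. First lift the solder reel off the blue panel and stand it upright in the round green dish; then, on the felt-topped pressing board, stack the blue panel, the cork board, the red panel and last the iron weight, in that order from the bottom, each lying flat, centred on the pressing board and with its long side along the board's long side. Set every piece down gently without dropping it, let go of everything, and do not disturb the flux jar, the nail tin or the lead knife.

Things in the scene. Friction and masses are not known exactly. Their poses are not given: they have to be found in the camera images.
- press_board: the pressing board, fixed to the bench: a plywood slab with grey felt on top, 130 mm long (its x axis) x 90 mm wide (its y axis) x 18 mm high, flat on top. Origin: centre of its underside; its top is 18 mm above that, z up.
- dish: round green shallow dish, fixed to the bench: 90 mm across, rim 10 mm high, inner floor 5 mm above the bench and at least 76 mm across. Origin: centre of its underside.
- reel: solder reel: upright cylinder 53 mm in diameter, 45 mm high, yellow end discs and grey wire, 0.2 to 0.31 kg. Origin: centre of its underside, z along its axis, up. At the start it stands on top of the blue panel, up to 20 mm from that panel's middle.
- blue_panel: small leaded glass panel of blue glass with grey lead frame and lines, 100 mm long (x axis) x 56 mm wide (y axis) x 18 mm thick, lying flat; a plain block with straight sides, so grasp it across the 56 mm. Origin: centre of its underside. 0.14 to 0.23 kg.
- cork_board: separating board of light wood faced with brown cork on top and bottom, no pattern, 100 mm long (x axis) x 56 mm wide (y axis) x 18 mm thick, lying flat; a plain block with straight sides, so grasp it across the 56 mm. Origin: centre of its underside. About 0.06 kg.
- red_panel: small leaded glass panel of red glass with grey lead frame and lines, 100 mm long (x axis) x 56 mm wide (y axis) x 18 mm thick, lying flat; a plain block with straight sides, so grasp it across the 56 mm. Origin: centre of its underside. 0.14 to 0.23 kg.
- weight: black cast-iron weight: flat block 80 mm long (x axis) x 50 mm wide (y axis) x 24 mm high, with an upright light-wood grip bar on top, 60 mm long (along x), 16 mm thick (along y), from 24 to 60 mm height. Grasp the bar across its 16 mm. 0.58 to 0.9 kg. Origin: centre of its underside.
- flux_jar: bystander: amber glass jar with black lid and paper label, 48 mm across, 60 mm high, standing loose. Origin: centre of its underside. Leave alone.
- nail_tin: bystander: round open aluminium tin of dark nails, 60 mm across, 24 mm high, loose. Origin: centre of its underside. Leave alone.
- lead_knife: bystander: knife with a wooden handle and steel blade, about 200 mm long along its x axis (handle to -x), 26 mm wide, 20 mm high, lying loose beyond the work. Origin: on its underside near the middle of its length. Leave alone.

How it is judged:
By the outcome, as a careful person would: the job done as asked, in the order asked, and still so for the second after the job is handed in, with the robot touching nothing.
It also fails if it takes over 144 s, if anything falls off the work surface, if the arm or the gripper's body presses on something with over 40 N, if the wrist force passes 120 N, or if a joint passes its speed limit or range.

## Working session

There is one attempt and no reset: what is moved stays moved. The work goes in short steps, Python scripts to look and compute and a shell command to move; the robot and the scene stay as the last step left them, time stands still between calls to the robot, and variables do not carry over. Pictures are saved under pics/ and viewed, at most 14 in all, crops included, and the job is handed in when it is done.

```bash
ls; mkdir -p pics
python3 - <<'E'
from plant import get_obs, vision
import cv2,numpy as np,pickle
o=get_obs(); print(o)
d={}
for n in("scene","side","wrist"):
    c=vision.capture(n); d[n]=c
    cv2.imwrite(f"pics/{n}0.png",c["pixels"][:,:,::-1])
    print(n,{k:(np.round(v,4).tolist() if k!="pixels" else 0) for k,v in c.items()})
pickle.dump(d,open("d0.pkl","wb"))
E
```

```text
pics
{'time': 0.0, 'joint_positions': array([-1.46019186e-01,  3.42721412e-01,  1.52503187e+00, -9.53309859e-06,
        1.27536172e+00, -1.46037489e-01]), 'dq': array([ 1.47712791e-03, -2.40630718e-04,  9.47687766e-04,  5.74474707e-05,
       -5.18414862e-04,  1.21200690e-04]), 'tau': array([ 7.61924657e-04, -4.31245601e+01, -2.44219762e+01,  7.17750052e-02,
        5.59406646e-02, -1.04314388e-04]), 'tool_pos': array([5.24596672e+02, 6.85697086e-02, 2.26040447e+02]), 'tcp_rot': array([-3.14008519e+00, -2.12510998e-04,  1.57081725e+00]), 'contact_force': array([-0.22154981, -0.54158969, -0.4761511 ]), 'moment': array([ 0.00297477,  0.02712779, -0.02894297]), 'finger_force': 0.0, 'grip_width': 91.76855442162248}
scene {'pixels': 0, 'vfov': 56.6109, 'cx': 281.4144, 'cy': 208.834, 'pose': [[-0.5076, -0.6665, 0.546, 1122.5821], [0.8615, -0.4042, 0.3075, 284.6229], [0.0158, 0.6265, 0.7793, 790.8113], [0.0, 0.0, 0.0, 1.0]]}
side {'pixels': 0, 'vfov': 44.1808, 'cx': 287.29, 'cy': 201.5152, 'pose': [[0.797, 0.3338, -0.5035, -39.1021], [-0.6035, 0.4039, -0.6875, -909.2647], [-0.0261, 0.8517, 0.5233, 751.9791], [0.0, 0.0, 0.0, 1.0]]}
wrist {'pixels': 0, 'vfov': 61.3465, 'cx': 283.4243, 'cy': 204.7624, 'T_tool_cam': [[-0.0004, 0.9564, 0.2921, 77.8051], [1.0, 0.0004, -0.0002, 1.6034], [-0.0003, 0.2921, -0.9564, -158.5476], [0.0, 0.0, 0.0, 1.0]]}
```

View pics/scene0.png

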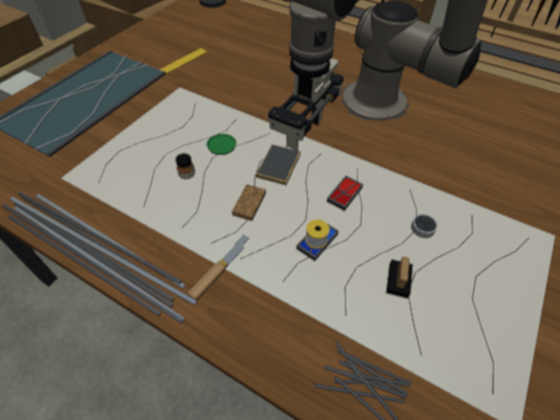

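View pics/side0.png

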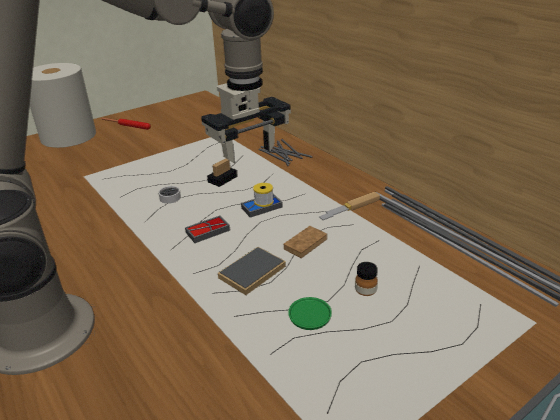

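View pics/wrist0.png

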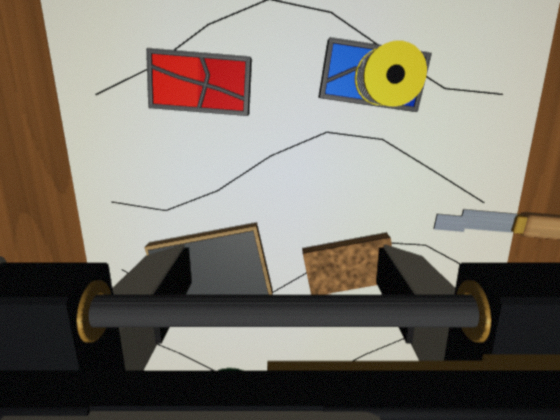

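The pictures show, in the scene view: reel on blue panel (318,237), red (345,192), board (279,163), cork (249,202), dish (222,144), weight (401,277), jar (185,165), tin (424,226) and knife (220,265). The wrist view shows red at (200,82) and the reel at (392,74). Next I'll build the helpers and take first measurements.

```bash
cat > h.py <<'E'
import numpy as np, cv2, pickle
from scipy.spatial.transform import Rotation as Ro
from plant import get_obs, vision
def toolT(o):
    T=np.eye(4);T[:3,:3]=Ro.from_euler('xyz',o["tcp_rot"]).as_matrix();T[:3,3]=o["tool_pos"];return T
def shot(n,save=None):
    T=toolT(get_obs());c=vision.capture(n)
    c["P"]=T@np.array(c["T_tool_cam"]) if n=="wrist" else np.array(c["pose"])
    if save: cv2.imwrite("pics/"+save,c["pixels"][:,:,::-1])
    return c
def rays(c,uv):
    uv=np.atleast_2d(np.float64(uv));f=c["pixels"].shape[0]/2/np.tan(np.radians(c["vfov"])/2)
    d=np.c_[(uv[:,0]-c["cx"])/f,-(uv[:,1]-c["cy"])/f,-np.ones(len(uv))]@c["P"][:3,:3].T
    return c["P"][:3,3],d/np.linalg.norm(d,axis=1)[:,None]
def plane(c,uv,z):
    o,d=rays(c,uv);return (o+d*((z-o[2])/d[:,2])[:,None])
def tri(pairs):
    A=np.zeros((3,3));b=np.zeros(3)
    for c,uv in pairs:
        o,d=rays(c,uv);M=np.eye(3)-np.outer(d[0],d[0]);A+=M;b+=M@o
    p=np.linalg.solve(A,b)
    return p,[round(float(np.linalg.norm(np.cross(p-rays(c,uv)[0],rays(c,uv)[1][0]))),1) for c,uv in pairs]
HS={"red":[((0,150,70),(6,255,255)),((174,150,70),(180,255,255))],"blue":[((100,120,50),(125,255,255))],
"green":[((55,120,40),(85,255,255))],"yellow":[((22,150,90),(35,255,255))],"cork":[((5,70,50),(18,220,200))]}
def mask(c,name,roi=None):
    h=cv2.cvtColor(c["pixels"],cv2.COLOR_RGB2HSV);m=sum(cv2.inRange(h,np.array(a),np.array(b)) for a,b in HS[name])
    m=np.uint8(m>0)*255
    if roi: k=np.zeros_like(m);x0,y0,x1,y1=roi;k[y0:y1,x0:x1]=1;m=m*k
    return m
def blob(m,close=5):
    m=cv2.morphologyEx(m,cv2.MORPH_CLOSE,np.ones((close,close)))
    cs,_=cv2.findContours(m,cv2.RETR_EXTERNAL,cv2.CHAIN_APPROX_NONE)
    return cv2.convexHull(max(cs,key=cv2.contourArea))[:,0].astype(float)
def rect(c,hull,z):
    """centre, long, short, yaw(deg of long side) on plane z"""
    p=plane(c,hull,z)[:,:2].astype(np.float32);(x,y),(w,h),a=cv2.minAreaRect(p)
    if w<h: w,h,a=h,w,a+90
    return np.round([x,y,w,h,(a+90)%180-90],1)
def cen(hull): 
    m=cv2.moments(hull.astype(np.float32)[:,None]);return [m["m10"]/m["m00"],m["m01"]/m["m00"]]
E
python3 - <<'E'
from h import *
d=pickle.load(open("d0.pkl","rb"));o=get_obs()
for n in d: d[n]["P"]=toolT(o)@np.array(d[n]["T_tool_cam"]) if n=="wrist" else np.array(d[n]["pose"])
S,D,W=d["scene"],d["side"],d["wrist"]
R={"red":((310,160,380,220),(170,200,250,250),None,18),"yellow":((290,210,345,245),(240,175,285,200),(340,20,450,120),63),
"green":((190,120,250,165),(270,280,350,340),None,8),"cork":((225,175,275,225),(275,220,335,262),None,18)}
for k,(a,b,w,z) in R.items():
    hs=blob(mask(S,k,a));hd=blob(mask(D,k,b));L=[(S,cen(hs)),(D,cen(hd))]
    print(k,"scene",rect(S,hs,z),"side",rect(D,hd,z),end=" ")
    if k in("red","yellow"): hw=blob(mask(W,k,w));print("wrist",rect(W,hw,z),end=" ");L.append((W,cen(hw)))
    print("tri",tri(L))
E
```

```text
red scene [439.7  92.7  86.   45.   -4.4] side [436.9  90.6  86.6  43.6  -4.6] wrist [442.5  91.1  89.9  46.4  -4.6] tri (array([439.58793025,  92.58870507,  15.6684955 ]), [0.6, 2.0, 2.3])
yellow scene [620.6  98.2  49.1  46.6  13.5] side [614.4  93.3  54.3  45.6  54.4] wrist [621.3  96.5  52.8  51.3  -0. ] tri (array([619.61254127,  97.65094682,  60.40782969]), [0.7, 1.9, 2.3])
green scene [ 454.  -303.1   79.    77.9   31.6] side [ 451.5 -304.3   92.1   83.8   52.7] tri (array([ 452.02863574, -303.81807379,    5.97967247]), [0.3, 0.3])
cork scene [ 602.7 -105.5  106.7   56.9   11.3] side [ 591.9 -116.3  115.1   69.2   11.9] tri (array([ 598.18047229, -108.6275395 ,    8.61169213]), [1.0, 1.0])
```

```bash
python3 -m pendant '{"dp":[[0.03,0.01,0],[0.07,0.02,0],[0.11,0.03,0],[0.13,0.035,0],[0.13,0.035,0],[0.13,0.035,0]],"rotation":[[0,0,0],[0,0,0],[0,0,0],[0,0,0],[0,0,0],[0,0,0]]}'
python3 - <<'E'
from h import *
c=shot("wrist","w1.png");pickle.dump(c,open("w1.pkl","wb"));print(get_obs()["tool_pos"],get_obs()["tcp_rot"])
E
```

```text
time: 0.9
tool_pos: [559.8, 129.0, 226.6]
tcp_rot: [-3.141, 0.001, 1.57]
contact_force: [-0.8, 0.0, 0.3]
grip_width: 91.9
finger_force: 0.0
[559.85651382 128.84801275 226.69848503] [-3.14130408e+00  4.72323646e-04  1.56968788e+00]
```

View pics/w1.png

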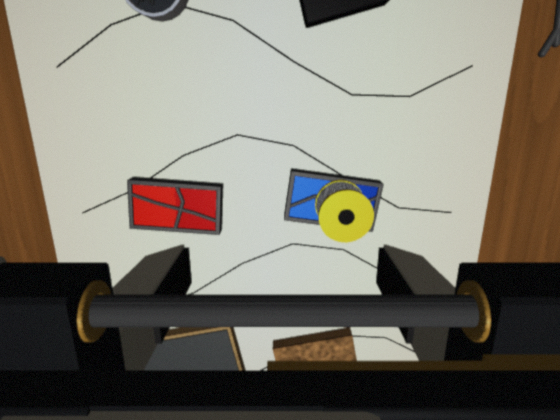

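w1 shows red at (175,206), the reel's top disc at (345,215), and the tin and weight at the top edge.

Run:
```python
from h import *
d=pickle.load(open("d0.pkl","rb"));w0=d["wrist"];w1=pickle.load(open("w1.pkl","rb"))
T=toolT({"tool_pos":[525.0,0,226.7],"tcp_rot":[-3.1405,0,1.5706]});w0["P"]=T@np.array(w0["T_tool_cam"])
for k,a,b,z in(("red",None,None,18),("yellow",(340,20,450,120),(310,170,390,245),63)):
    A=blob(mask(w0,k,a));B=blob(mask(w1,k,b))
    if k=="yellow": A,B=[cv2.minEnclosingCircle(q.astype(np.float32))for q in(A,B)];print(A,B);A=[A[0]];B=[B[0]];f=lambda q:q[0];print(plane(w0,A,63),plane(w1,B,63))
    else: f=cen;print(rect(w0,A,z),rect(w1,B,z))
    print(k,tri([(w0,f(A)),(w1,f(B))]))
# reel's hole as a cross-check
for c,(x0,y0,x1,y1) in((w0,(375,55,415,95)),(w1,(328,198,364,234))):
    g=cv2.cvtColor(c["pixels"],cv2.COLOR_RGB2GRAY)[y0:y1,x0:x1];m=cv2.moments(np.uint8(g<60)*255,True);c["u"]=[x0+m["m10"]/m["m00"],y0+m["m01"]/m["m00"]];print(c["u"],plane(c,c["u"],63))
print(tri([(w0,w0["u"]),(w1,w1["u"])]))
```

```text
[442.6  91.1  90.   46.4  -4.6] [442.3  91.6  89.9  46.3  -4.5]
red (array([442.12626053,  91.81462027,  17.4402904 ]), [0.3, 0.3])
((393.9631652832031, 73.0368423461914), 33.88912582397461) ((345.8981628417969, 216.0), 27.559329986572266)
[[620.98116425  97.02545211  63.        ]] [[621.37723233  96.98668887  63.        ]]
yellow (array([621.22300107,  96.99161828,  62.82767579]), [0.2, 0.2])
[395.1487603305785, 73.68595041322314] [[622.04154013  96.50383539  63.        ]]
[345.8719512195122, 216.6951219512195] [[621.38783863  96.28105105  63.        ]]
(array([621.48065915,  96.51444719,  63.95581198]), [0.3, 0.3])
```

```bash
python3 -m pendant '{"dp":[[-0.016,0.031,0.02],[-0.032,0.0615,0.06],[-0.032,0.0615,0.1],[-0.032,0.0615,0.12],[-0.032,0.0615,0.12],[-0.032,0.0615,0.12]],"rotation":[[0,0,0],[0,0,0],[0,0,0],[0,0,0],[0,0,0],[0,0,0]]}'
```

```text
time: 1.7
tool_pos: [622.2, 97.4, 108.1]
tcp_rot: [3.139, 0.0, 1.57]
contact_force: [0.4, -0.1, 0.9]
grip_width: 92.0
finger_force: 0.0
```

```bash
python3 -m pendant '{"dp":[[0,0,0.03],[0,0,0.055],[0,0,0.07],[0,0,0.077],[0,0,0.077],[0,0,0.077]],"rotation":[[0,0,0],[0,0,0],[0,0,0],[0,0,0],[0,0,0],[0,0,0]]}'
python3 -m pendant '{"dp":[[0,0,0],[0,0,0],[0,0,0],[0,0,0],[0,0,0],[0,0,0],[0,0,0],[0,0,0]],"rotation":[[0,0,0],[0,0,0],[0,0,0],[0,0,0],[0,0,0],[0,0,0],[0,0,0],[0,0,0]]}' 0.03
```

```text
time: 2.45
tool_pos: [622.2, 98.1, 30.8]
tcp_rot: [3.14, -0.0, 1.571]
contact_force: [0.3, 0.1, 0.0]
grip_width: 92.0
finger_force: 0.0
time: 3.45
tool_pos: [621.2, 98.0, 29.7]
tcp_rot: [-3.141, 0.0, 1.571]
contact_force: [-3.8, 0.8, 2.6]
grip_width: 52.6
finger_force: 30.0
```

```bash
python3 -m pendant '{"dp":[[0,0,-0.008],[0,0,-0.025],[0,0,-0.06],[0,0,-0.1],[0,0,-0.14],[0,0,-0.17],[0,0,-0.17],[0,0,-0.17]],"rotation":[[0,0,0],[0,0,0],[0,0,0],[0,0,0],[0,0,0],[0,0,0],[0,0,0],[0,0,0]]}'
python3 - <<'E'
from h import *
c=shot("wrist","w2.png");pickle.dump(c,open("w2.pkl","wb"))
h=blob(mask(c,"blue"));print(rect(c,h,18),h.min(0),h.max(0),get_obs()["tool_pos"])
E
python3 -m pendant '{"dp":[[-0.02,-0.007,0],[-0.06,-0.021,0],[-0.11,-0.038,0],[-0.165,-0.058,0],[-0.22,-0.078,0],[-0.275,-0.097,0],[-0.33,-0.116,0],[-0.38,-0.135,0]],"rotation":[[0,0,0],[0,0,0],[0,0,0],[0,0,0],[0,0,0],[0,0,0],[0,0,0],[0,0,0]]}'
python3 -m pendant '{"dp":[[-0.04,-0.014,0],[-0.07,-0.025,0],[-0.09,-0.032,0],[-0.098,-0.034,0],[-0.098,-0.034,0],[-0.098,-0.034,0]],"rotation":[[0,0,0],[0,0,0],[0,0,0],[0,0,0],[0,0,0],[0,0,0]]}'
python3 - <<'E'
from h import *
c=shot("wrist","w3.png");pickle.dump(c,open("w3.pkl","wb"))
h=blob(mask(c,"green"));print(rect(c,h,10),cv2.minEnclosingCircle(plane(c,h,10)[:,:2].astype(np.float32)),get_obs()["tool_pos"])
E
```

```text
time: 4.45
tool_pos: [620.9, 98.0, 198.7]
tcp_rot: [-3.14, 0.0, 1.571]
contact_force: [0.5, 0.2, -2.6]
grip_width: 52.6
finger_force: 30.0
[614.5  98.   90.3  46.4  -7.9] [228. 150.] [324. 207.] [620.69447354  97.97244041 198.12169006]
time: 5.5
tool_pos: [484.4, -284.3, 198.8]
tcp_rot: [-3.14, -0.001, 1.57]
contact_force: [0.9, -0.1, -2.7]
grip_width: 52.6
finger_force: 30.0
time: 6.25
tool_pos: [453.0, -378.9, 199.7]
tcp_rot: [3.142, -0.0, 1.572]
contact_force: [0.4, -0.7, -3.1]
grip_width: 52.5
finger_force: 30.0
[ 4.552e+02 -3.043e+02  8.700e+01  8.590e+01  1.000e-01] ((455.2278137207031, -304.5116882324219), 43.71197509765625) [ 453.03383312 -378.91936404  199.77995744]
```

View pics/w3.png

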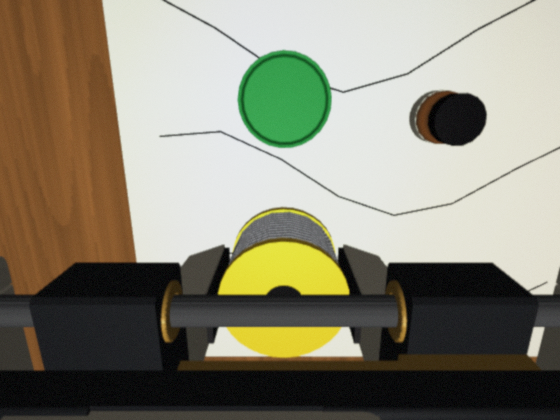

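w3 shows the dish at (285,98), clear of the jar at (450,118), and the reel square in the fingers.

```bash
python3 -m pendant '{"dp":[[0.03,0.002,0.01],[0.065,0.002,0.05],[0.0755,0.002,0.1],[0.0755,0.002,0.14],[0.0755,0.002,0.165],[0.0755,0.002,0.174],[0.0755,0.002,0.174],[0.0755,0.002,0.174]],"rotation":[[0,0,0],[0,0,0],[0,0,0],[0,0,0],[0,0,0],[0,0,0],[0,0,0],[0,0,0]]}'
python3 -m pendant '{"dp":[[0,0,0.002],[0,0,0.004],[0,0,0.006],[0,0,0.006],[0,0,0.006]],"rotation":[[0,0,0],[0,0,0],[0,0,0],[0,0,0],[0,0,0]]}'
```

```text
time: 7.3
tool_pos: [455.3, -305.0, 27.0]
tcp_rot: [3.14, 0.002, 1.571]
contact_force: [0.6, -0.6, -2.5]
grip_width: 52.7
finger_force: 30.0
time: 7.92
tool_pos: [454.5, -304.5, 19.7]
tcp_rot: [3.142, 0.0, 1.571]
contact_force: [-0.1, 0.3, -2.9]
grip_width: 52.8
finger_force: 30.0
```

```bash
python3 -m pendant '{"dp":[[0,0,0.001],[0,0,0.0015],[0,0,0.002],[0,0,0.002],[0,0,0.002]],"rotation":[[0,0,0],[0,0,0],[0,0,0],[0,0,0],[0,0,0]]}'
python3 -m pendant '{"dp":[[0,0,0.0005],[0,0,0.001],[0,0,0.001],[0,0,0.001]],"rotation":[[0,0,0],[0,0,0],[0,0,0],[0,0,0]]}'
```

```text
time: 8.55
tool_pos: [454.6, -304.5, 17.8]
tcp_rot: [3.141, 0.0, 1.571]
contact_force: [0.5, -0.2, -2.7]
grip_width: 52.9
finger_force: 30.0
time: 9.05
tool_pos: [454.5, -304.5, 16.8]
tcp_rot: [3.141, 0.0, 1.571]
contact_force: [0.1, -0.0, -1.8]
grip_width: 52.1
finger_force: 30.0
```

```bash
python3 -m pendant '{"dp":[[0,0,0.0005],[0,0,0.0005],[0,0,0.0005]],"rotation":[[0,0,0],[0,0,0],[0,0,0]]}'
```

```text
time: 9.43
tool_pos: [454.6, -304.5, 16.7]
tcp_rot: [3.141, 0.0, 1.571]
contact_force: [-2.4, 1.1, 5.1]
grip_width: 52.5
finger_force: 30.0
```

```bash
python3 -m pendant '{"dp":[[0,0,0],[0,0,0],[0,0,0],[0,0,0],[0,0,0],[0,0,0]],"rotation":[[0,0,0],[0,0,0],[0,0,0],[0,0,0],[0,0,0],[0,0,0]]}' 0.0918
python3 -m pendant '{"dp":[[0,0,-0.015],[0,0,-0.05],[0,0,-0.09],[0.03,0.02,-0.14],[0.08,0.045,-0.185],[0.12,0.07,-0.203],[0.135,0.075,-0.203],[0.135,0.075,-0.203]],"rotation":[[0,0,0],[0,0,0],[0,0,0],[0,0,0],[0,0,0],[0,0,0],[0,0,0],[0,0,0]]}'
python3 - <<'E'
from h import *
c=shot("wrist","w4.png");pickle.dump(c,open("w4.pkl","wb"));print(get_obs()["tool_pos"],get_obs()["tcp_rot"])
E
```

```text
time: 10.18
tool_pos: [454.6, -304.5, 16.2]
tcp_rot: [3.141, 0.0, 1.571]
contact_force: [0.4, -1.0, -0.6]
grip_width: 91.9
finger_force: 0.0
time: 11.18
tool_pos: [529.1, -168.7, 219.2]
tcp_rot: [-3.141, 0.0, 1.573]
contact_force: [-0.1, -0.3, -0.3]
grip_width: 91.9
finger_force: 0.0
[ 528.70146109 -169.7011497   218.7102131 ] [-3.14012456e+00  1.26460306e-05  1.57137334e+00]
```

View pics/w4.png

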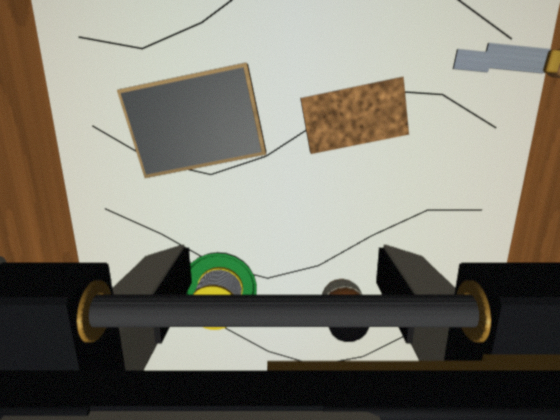

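w4 shows the reel standing in the dish (215,290), the board felt at (192,120) and the cork at (355,115). I'll take a second wrist view for heights.

```bash
python3 -m pendant '{"dp":[[0.03,0.01,0],[0.07,0.02,0],[0.08,0.02,0],[0.08,0.02,0],[0.08,0.02,0]],"rotation":[[0,0,0],[0,0,0],[0,0,0],[0,0,0],[0,0,0]]}'
cat >> h.py <<'E'
def segs(c,kind,roi):
    h=cv2.cvtColor(c["pixels"],cv2.COLOR_RGB2HSV)
    if kind=="felt": m=np.uint8((h[:,:,2]<125)&(h[:,:,1]<90))*255
    elif kind=="any": m=np.uint8((h[:,:,2]<140)|(h[:,:,1]>90))*255
    else: return blob(mask(c,kind,roi))
    k=np.zeros_like(m);x0,y0,x1,y1=roi;k[y0:y1,x0:x1]=1
    m=cv2.morphologyEx(m*k,cv2.MORPH_OPEN,np.ones((7,7)));return blob(m,3)
E
python3 - <<'E'
from h import *
c=shot("wrist","w5.png");pickle.dump(c,open("w5.pkl","wb"));w=pickle.load(open("w4.pkl","rb"));print(get_obs()["tool_pos"])
A=[(c,(60,100,265,258)),(w,(100,50,280,190))]
for k,z in(("felt",18),("any",18)):
    H=[(q,segs(q,k,r)) for q,r in A];print(k,[rect(q,h,z) for q,h in H],tri([(q,cen(h)) for q,h in H]))
A=[(c,(265,120,430,258)),(w,(285,60,430,165))]
for k,z in(("any",18),):
    H=[(q,segs(q,k,r)) for q,r in A];print("cork",[rect(q,h,z) for q,h in H],tri([(q,cen(h)) for q,h in H]))
# felt corners
F=[cv2.boxPoints(cv2.minAreaRect(segs(q,"felt",r).astype(np.float32))) for q,r in [(c,(60,100,265,258)),(w,(100,50,280,190))]]
for p in F[0]:
    q=min(F[1],key=lambda q:np.linalg.norm((q-F[1].mean(0))-(p-F[0].mean(0))));print(p,q,tri([(c,p),(w,q)]))
E
```

```text
time: 11.85
tool_pos: [549.1, -91.0, 219.0]
tcp_rot: [-3.141, 0.0, 1.569]
contact_force: [0.5, 0.0, 0.5]
grip_width: 91.6
finger_force: 0.0
[549.2146189  -90.92294528 219.06025644]
felt [array([ 440.1, -115.9,  123.5,   82.7,   11.3]), array([ 440.1, -116.1,  122.9,   82.3,   11.1])] (array([ 440.36514876, -114.12855756,   17.66612727]), [0.1, 0.1])
any [array([ 442.3, -114.9,  131. ,   91.7,   11. ]), array([ 441.5, -115.7,  129.2,   87.8,   11.1])] (array([ 440.55942603, -113.83611802,   10.95553987]), [0.3, 0.3])
cork [array([ 601.4, -107.2,   99.3,   58.7,   11.4]), array([ 601. , -109.1,  100.1,   55. ,   11.5])] (array([ 603.23971028, -108.72390981,    8.27510197]), [0.1, 0.1])
[111.50003 171.5    ] [120.60437   92.254295] (array([372.2964264 , -87.17643632,  16.42028185]), [0.1, 0.1])
[228.80771 148.03848] [243.64767  66.79705] (array([493.18540835, -63.6897836 ,  10.9927474 ]), [1.2, 1.2])
[243.9231  223.61539] [261.13455 151.31699] (array([ 508.05196316, -143.98319627,   18.91048112]), [0.0, 0.0])
[126.61542 247.0769 ] [138.09125 176.77423] (array([ 381.08276625, -169.43286593,   23.06838898]), [0.9, 0.9])
```

View pics/w5.png

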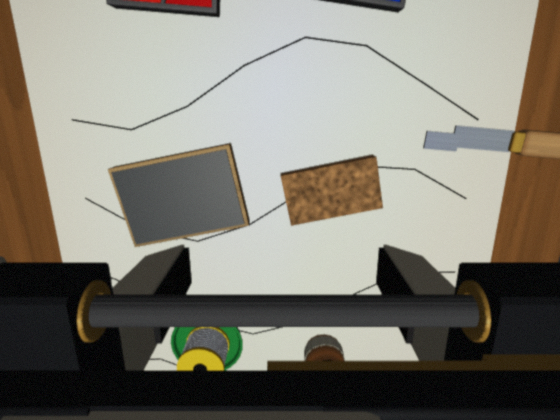

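Run:
```python
from h import *
out=[]
for n,r in(("w5",(60,100,265,258)),("w4",(100,50,280,190))):
    c=pickle.load(open(n+".pkl","rb"));h=segs(c,"felt",r)
    p=plane(c,h,18)[:,:2];print(n,"hull centroid on plane",cen(p))
    a=np.radians(11.2);u=np.c_[p@[np.cos(a),np.sin(a)],p@[-np.sin(a),np.cos(a)]]
    k=cv2.approxPolyDP(h.astype(np.float32)[:,None],5,True)[:,0];print(k.tolist(),np.round(plane(c,k,18)[:,:2],1).tolist())
    im=c["pixels"][:,:,::-1].copy();cv2.polylines(im,[h.astype(int)],True,(0,0,255),1)
    x0,y0,x1,y1=r;out.append(cv2.resize(im[y0:y1,x0:x1],(400,300),interpolation=cv2.INTER_NEAREST))
cv2.imwrite("pics/felt.png",np.hstack(out))
```

```text
w5 hull centroid on plane [440.14415343994426, -115.90948868793167]
[[226.0, 150.0], [242.0, 223.0], [136.0, 243.0], [113.0, 172.0]] [[492.5, -64.9], [505.9, -143.6], [388.6, -166.7], [374.7, -87.4]]
w4 hull centroid on plane [439.8929555033974, -116.02131225538629]
[[243.0, 69.0], [259.0, 151.0], [145.0, 173.0], [122.0, 93.0]] [[492.1, -65.9], [505.8, -143.8], [387.5, -166.7], [374.1, -87.8]]
```

View pics/felt.png

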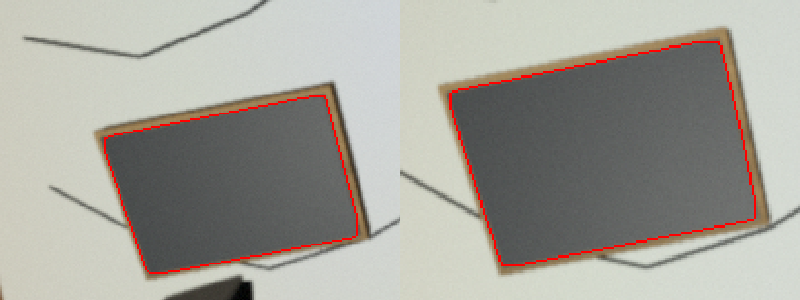

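The felt outline is clean. Board centre is (440.1,-116.0) with yaw 11.2°, and the cork is near (601,-108.5) with yaw 11.4°. Next I turn the tool towards the blue panel.

```bash
python3 -m pendant '{"dp":[[0.01,0.006,0],[0.035,0.02,0],[0.07,0.04,0],[0.105,0.06,0.01],[0.14,0.08,0.02],[0.165,0.095,0.03],[0.18,0.104,0.04],[0.184,0.106,0.04]],"rotation":[[0,0,-0.179],[0,0,-0.358],[0,0,-0.537],[0,0,-0.716],[0,0,-0.895],[0,0,-1.074],[0,0,-1.253],[0,0,-1.433]]}'
python3 -m pendant '{"dp":[[0,0,0],[0,0,0],[0,0,0]],"rotation":[[0,0,0],[0,0,0],[0,0,0]]}'
cat >> h.py <<'E'
def corners(c,hull,z): # plane-fitted rect corners
    (q)=plane(c,hull,z)[:,:2].astype(np.float32);return cv2.boxPoints(cv2.minAreaRect(q))
def height(c1,h1,c2,h2): # z at which both views' rect centres agree best
    zs=np.arange(0,90,.5);e=[np.linalg.norm(rect(c1,h1,z)[:2]-rect(c2,h2,z)[:2]) for z in zs];i=int(np.argmin(e));return zs[i],e[i]
E
python3 - <<'E'
from h import *
c=shot("wrist","w6.png");pickle.dump(c,open("w6.pkl","wb"));w=pickle.load(open("w2.pkl","rb"));print(get_obs()["tool_pos"],get_obs()["tcp_rot"])
a=blob(mask(c,"blue"));b=blob(mask(w,"blue"));print(rect(c,a,18),rect(w,b,18),height(c,a,w,b),a.min(0),a.max(0))
E
```

```text
time: 12.9
tool_pos: [655.5, 94.4, 177.6]
tcp_rot: [-3.141, -0.002, 3.01]
contact_force: [-0.6, -0.5, 0.0]
grip_width: 91.9
finger_force: 0.0
time: 13.28
tool_pos: [655.5, 93.8, 179.5]
tcp_rot: [3.142, 0.0, 3.001]
contact_force: [0.1, 0.4, -0.2]
grip_width: 91.8
finger_force: 0.0
[655.54421133  93.98569668 179.51829483] [3.14156146e+00 4.46930274e-04 3.00163621e+00]
[614.3  97.8  89.3  46.6  -8. ] [614.5  98.   90.3  46.4  -7.9] (np.float64(17.0), np.float64(0.0)) [256.  86.] [309. 187.]
```

```bash
cat > go.py <<'E'
import sys;from h import *
x,y,z,yaw=map(float,sys.argv[1:]);o=get_obs();T=toolT(o)
d=T[:3,:3].T@(np.array([x,y,z])-o["tool_pos"]);r=(Ro.from_matrix(T[:3,:3]).inv()*Ro.from_euler('xyz',[np.pi,0,np.radians(yaw)])).as_rotvec()
print("at",np.round(o["tool_pos"],1),np.round(np.degrees(o["tcp_rot"]),1),"dp m",np.round(d/1000,4),"rot",np.round(r,3))
E
python3 go.py 614.4 97.9 3 172
```

```text
at [655.5  94.  179.5] [180.   0. 172.] dp m [ 0.0414 -0.0019  0.1765] rot [ 0.  0. -0.]
```

```bash
python3 -m pendant '{"dp":[[0.03,-0.0015,0.03],[0.0414,-0.002,0.07],[0.0414,-0.002,0.115],[0.0414,-0.002,0.145],[0.0414,-0.002,0.16],[0.0414,-0.002,0.165],[0.0414,-0.002,0.165]],"rotation":[[0,0,0],[0,0,0],[0,0,0],[0,0,0],[0,0,0],[0,0,0],[0,0,0]]}'
python3 go.py 614.4 97.9 3 172
```

```text
time: 14.2
tool_pos: [614.9, 98.2, 15.1]
tcp_rot: [3.141, 0.001, 3.004]
contact_force: [-0.2, -0.1, 0.2]
grip_width: 92.0
finger_force: 0.0
at [614.9  98.2  15.1] [1.800e+02 1.000e-01 1.721e+02] dp m [ 0.0005 -0.0003  0.0121] rot [0.    0.001 0.002]
```

```bash
python3 -m pendant '{"dp":[[0,0,0.006],[0,0,0.01],[0,0,0.012],[0,0,0.012],[0,0,0.012]],"rotation":[[0,0,0],[0,0,0],[0,0,0],[0,0,0],[0,0,0]]}'
python3 -m pendant '{"dp":[[0,0,0],[0,0,0],[0,0,0],[0,0,0],[0,0,0],[0,0,0],[0,0,0]],"rotation":[[0,0,0],[0,0,0],[0,0,0],[0,0,0],[0,0,0],[0,0,0],[0,0,0]]}' 0.04
```

```text
time: 14.82
tool_pos: [614.3, 98.2, 2.3]
tcp_rot: [3.142, 0.0, 3.004]
contact_force: [-0.1, 0.4, 0.4]
grip_width: 92.1
finger_force: 0.0
time: 15.7
tool_pos: [614.3, 98.3, 2.3]
tcp_rot: [3.142, 0.0, 3.004]
contact_force: [0.4, 0.1, -0.9]
grip_width: 55.8
finger_force: 30.0
```

```bash
python3 -m pendant '{"dp":[[0,0,-0.005],[0,0,-0.015],[0,0,-0.035],[0,0,-0.065],[0,0,-0.09],[0,0,-0.1],[0,0,-0.1],[0,0,-0.1]],"rotation":[[0,0,0],[0,0,0],[0,0,0],[0,0,0],[0,0,0],[0,0,0],[0,0,0],[0,0,0]]}'
python3 go.py 440.1 -116 60 191.2
```

```text
time: 16.7
tool_pos: [613.5, 98.2, 101.1]
tcp_rot: [-3.141, -0.002, 3.004]
contact_force: [0.4, 0.3, -2.7]
grip_width: 55.6
finger_force: 30.0
at [613.5  98.2 101.1] [-1.800e+02 -1.000e-01  1.721e+02] dp m [ 0.1423 -0.236   0.0415] rot [-0.    -0.002 -0.333]
```

```bash
python3 -m pendant '{"dp":[[0.01,-0.016,0],[0.031,-0.052,0],[0.06,-0.1,0],[0.09,-0.149,0],[0.117,-0.194,0],[0.135,-0.224,0.01],[0.1423,-0.236,0.02],[0.1423,-0.236,0.04]],"rotation":[[0,0,-0.02],[0,0,-0.06],[0,0,-0.13],[0,0,-0.2],[0,0,-0.27],[0,0,-0.32],[0,0,-0.333],[0,0,-0.333]]}'
python3 -m pendant '{"dp":[[0,0,0],[0,0,0],[0,0,0]],"rotation":[[0,0,0],[0,0,0],[0,0,0]]}'
python3 go.py 440.1 -116 20.3 191.2
```

```text
time: 17.7
tool_pos: [440.2, -117.0, 61.7]
tcp_rot: [-3.141, 0.0, -2.948]
contact_force: [1.3, 0.5, -1.9]
grip_width: 55.7
finger_force: 30.0
time: 18.08
tool_pos: [441.3, -115.9, 62.7]
tcp_rot: [-3.141, 0.001, -2.946]
contact_force: [-0.3, 0.3, -2.3]
grip_width: 55.3
finger_force: 30.0
at [ 441.3 -115.9   62.7] [-180.     0.  -168.8] dp m [0.0013 0.0002 0.0424] rot [-0.001  0.001  0.   ]
```

```bash
python3 -m pendant '{"dp":[[0.001,0,0.012],[0.001,0,0.024],[0.001,0,0.033],[0.001,0,0.038],[0.001,0,0.039],[0.001,0,0.039]],"rotation":[[0,0,0],[0,0,0],[0,0,0],[0,0,0],[0,0,0],[0,0,0]]}'
python3 -m pendant '{"dp":[[0,0,0.001],[0,0,0.002],[0,0,0.002],[0,0,0.002]],"rotation":[[0,0,0],[0,0,0],[0,0,0],[0,0,0]]}'
python3 go.py 440.1 -116 20.3 191.2
```

```text
time: 18.82
tool_pos: [440.0, -116.3, 23.3]
tcp_rot: [-3.141, 0.0, -2.946]
contact_force: [0.5, 0.3, -2.1]
grip_width: 55.7
finger_force: 30.0
time: 19.32
tool_pos: [439.9, -116.2, 21.3]
tcp_rot: [-3.142, 0.0, -2.946]
contact_force: [-0.4, 0.1, -2.1]
grip_width: 55.6
finger_force: 30.0
at [ 439.9 -116.2   21.3] [-180.     0.  -168.8] dp m [-0.0002  0.0002  0.001 ] rot [-0.  0. -0.]
```

```bash
python3 -m pendant '{"dp":[[0,0,0.0005],[0,0,0.001],[0,0,0.001],[0,0,0.001]],"rotation":[[0,0,0],[0,0,0],[0,0,0],[0,0,0]]}'
python3 -m pendant '{"dp":[[0,0,0.0005],[0,0,0.0005],[0,0,0.0005]],"rotation":[[0,0,0],[0,0,0],[0,0,0]]}'
```

```text
time: 19.82
tool_pos: [439.9, -116.2, 20.2]
tcp_rot: [-3.142, 0.0, -2.946]
contact_force: [-0.7, -0.2, -2.3]
grip_width: 55.9
finger_force: 30.0
time: 20.2
tool_pos: [439.9, -116.2, 20.2]
tcp_rot: [-3.141, 0.0, -2.946]
contact_force: [-2.1, 1.0, 5.0]
grip_width: 55.7
finger_force: 30.0
```

```bash
python3 -m pendant '{"dp":[[0,0,0],[0,0,0],[0,0,0],[0,0,0],[0,0,0]],"rotation":[[0,0,0],[0,0,0],[0,0,0],[0,0,0],[0,0,0]]}' 0.0918
python3 -m pendant '{"dp":[[0,0,-0.01],[0,0,-0.04],[0,0,-0.08],[-0.02,0,-0.12],[-0.04,0,-0.15],[-0.055,0,-0.16],[-0.055,0,-0.16],[-0.055,0,-0.16]],"rotation":[[0,0,0],[0,0,0],[0,0,0],[0,0,0],[0,0,0],[0,0,0],[0,0,0],[0,0,0]]}'
cat >> h.py <<'E'
def off(r,B=(440.1,-116.0,11.2)): # offset of a rect centre from the board's, along its x, y, and yaw error
    a=np.radians(B[2]);d=np.array(r[:2])-B[:2];return np.round([d@[np.cos(a),np.sin(a)],d@[-np.sin(a),np.cos(a)],(r[4]-B[2]+90)%180-90],1)
E
python3 - <<'E'
from h import *
c=shot("wrist","w7.png");pickle.dump(c,open("w7.pkl","wb"));print(get_obs()["tool_pos"])
a=blob(mask(c,"blue"));r=rect(c,a,36);print(r,off(r))
f=segs(c,"felt",(100,0,480,250));print(rect(c,f,18),f.min(0),f.max(0))
E
```

```text
time: 20.82
tool_pos: [439.9, -116.2, 19.7]
tcp_rot: [3.142, 0.0, -2.946]
contact_force: [0.3, -0.5, -0.1]
grip_width: 91.4
finger_force: 0.0
time: 21.82
tool_pos: [492.8, -105.3, 179.2]
tcp_rot: [3.141, -0.001, -2.946]
contact_force: [-0.7, 0.1, -0.3]
grip_width: 91.7
finger_force: 0.0
[ 492.75438447 -105.37567135  179.0786937 ]
[ 440.  -117.9   89.8   46.5   11.1] [-0.5 -1.8 -0.1]
[ 440.2 -115.8  121.6   82.2   11.2] [237.  51.] [334. 192.]
```

View pics/w7.png

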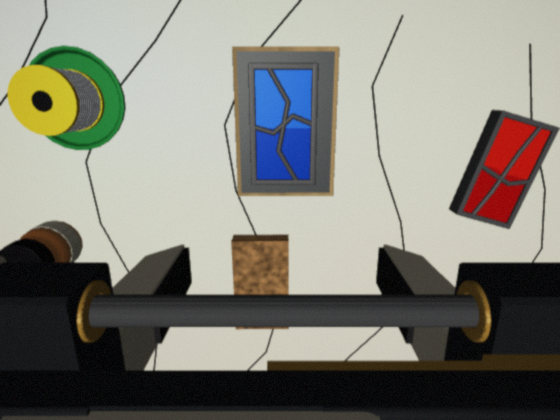

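w7 shows blue lying on the board at (285,120), 1.8 mm off centre with its yaw matched. Cork is at (260,280) and red at (505,168). Next comes a closer look at the cork from above it.

```bash
python3 -m pendant '{"dp":[[-0.03,-0.005,0],[-0.08,-0.012,0],[-0.13,-0.02,0],[-0.155,-0.023,0],[-0.155,-0.023,0],[-0.155,-0.023,0]],"rotation":[[0,0,0],[0,0,0],[0,0,0],[0,0,0],[0,0,0],[0,0,0]]}'
python3 - <<'E'
from h import *
c=shot("wrist","w8.png");pickle.dump(c,open("w8.pkl","wb"));w=pickle.load(open("w4.pkl","rb"));print(get_obs()["tool_pos"])
a=segs(c,"cork",(150,40,420,240));b=segs(w,"cork",(285,60,430,165))
print(rect(c,a,18),rect(w,b,18),height(c,a,w,b),a.min(0),a.max(0))
im=c["pixels"][:,:,::-1].copy();cv2.polylines(im,[a.astype(int)],True,(0,0,255),1);im2=w["pixels"][:,:,::-1].copy();cv2.polylines(im2,[b.astype(int)],True,(0,0,255),1)
cv2.imwrite("pics/cork.png",np.hstack([cv2.resize(im[40:240,150:420],(400,300)),cv2.resize(im2[60:165,285:430],(400,300))]))
E
python3 go.py 601.2 -108.5 15 191.4
```

```text
time: 22.62
tool_pos: [649.0, -98.2, 179.1]
tcp_rot: [3.141, -0.002, -2.947]
contact_force: [-0.0, 0.9, 0.6]
grip_width: 91.7
finger_force: 0.0
[649.02686068 -98.19888185 179.54647626]
[ 601.8 -109.    99.4   55.6   11.3] [ 601.5 -109.2  100.6   55.4   11.4] (np.float64(17.5), np.float64(0.28284271247457277)) [251.  72.] [315. 186.]
at [649.  -98.2 179.5] [ 1.800e+02 -1.000e-01 -1.688e+02] dp m [ 0.0487 -0.0009  0.1646] rot [ 0.    -0.001 -0.004]
```

View pics/cork.png

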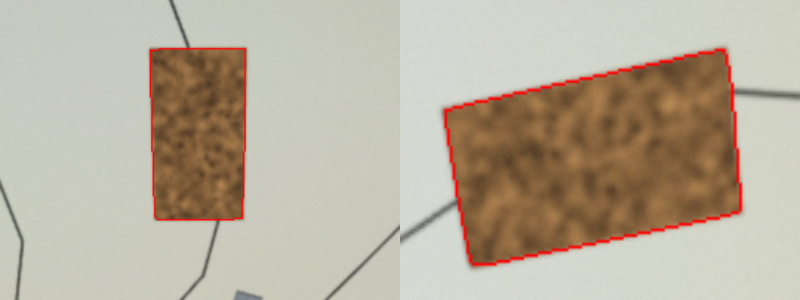

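The outlines fit the cork in both views: (601.7,-109.1), yaw 11.3°, height 17.5.

```bash
python3 -m pendant '{"dp":[[0.03,-0.001,0.03],[0.0485,-0.0015,0.07],[0.0485,-0.0015,0.115],[0.0485,-0.0015,0.145],[0.0485,-0.0015,0.16],[0.0485,-0.0015,0.165],[0.0485,-0.0015,0.165]],"rotation":[[0,0,0],[0,0,0],[0,0,0],[0,0,0],[0,0,0],[0,0,0],[0,0,0]]}'
python3 go.py 601.7 -109.1 2.5 191.3
```

```text
time: 23.55
tool_pos: [603.5, -109.1, 15.7]
tcp_rot: [-3.141, 0.001, -2.947]
contact_force: [-0.1, -0.6, 0.5]
grip_width: 91.6
finger_force: 0.0
at [ 603.5 -109.1   15.7] [-1.800e+02  1.000e-01 -1.688e+02] dp m [0.0018 0.0004 0.0132] rot [-0.001  0.001 -0.002]
```

```bash
python3 -m pendant '{"dp":[[0.001,0,0.006],[0.001,0,0.011],[0.001,0,0.0128],[0.001,0,0.0128],[0.001,0,0.0128]],"rotation":[[0,0,0],[0,0,0],[0,0,0],[0,0,0],[0,0,0]]}'
python3 -m pendant '{"dp":[[0,0,0],[0,0,0],[0,0,0],[0,0,0],[0,0,0],[0,0,0],[0,0,0]],"rotation":[[0,0,0],[0,0,0],[0,0,0],[0,0,0],[0,0,0],[0,0,0],[0,0,0]]}' 0.04
python3 -m pendant '{"dp":[[0,0,-0.005],[0,0,-0.015],[0,0,-0.035],[0,0,-0.065],[0,0,-0.09],[0,0,-0.1],[0,0,-0.1],[0,0,-0.1]],"rotation":[[0,0,0],[0,0,0],[0,0,0],[0,0,0],[0,0,0],[0,0,0],[0,0,0],[0,0,0]]}'
python3 go.py 440.1 -115 80 191.2
```

```text
time: 24.18
tool_pos: [602.2, -109.1, 2.1]
tcp_rot: [-3.141, 0.0, -2.946]
contact_force: [-0.2, 0.9, -0.2]
grip_width: 91.9
finger_force: 0.0
time: 25.05
tool_pos: [602.1, -109.0, 2.0]
tcp_rot: [3.142, 0.0, -2.946]
contact_force: [-0.6, -0.4, 0.4]
grip_width: 55.8
finger_force: 30.0
time: 26.05
tool_pos: [601.4, -108.9, 100.9]
tcp_rot: [3.141, -0.002, -2.946]
contact_force: [0.9, 0.0, -1.2]
grip_width: 55.8
finger_force: 30.0
at [ 601.4 -108.9  100.9] [ 1.799e+02 -1.000e-01 -1.688e+02] dp m [0.1594 0.0253 0.0212] rot [ 0.001 -0.002 -0.   ]
```

```bash
python3 -m pendant '{"dp":[[0.015,0.002,0],[0.045,0.007,0],[0.08,0.013,0],[0.115,0.018,0],[0.145,0.023,0.005],[0.1594,0.0253,0.015],[0.1594,0.0253,0.02],[0.1594,0.0253,0.02]],"rotation":[[0,0,0],[0,0,0],[0,0,0],[0,0,0],[0,0,0],[0,0,0],[0,0,0],[0,0,0]]}'
python3 -m pendant '{"dp":[[0,0,0],[0,0,0],[0,0,0]],"rotation":[[0,0,0],[0,0,0],[0,0,0]]}'
python3 go.py 440.1 -115 38 191.2
```

```text
time: 27.05
tool_pos: [441.3, -115.2, 81.4]
tcp_rot: [3.141, -0.0, -2.947]
contact_force: [-0.1, -0.3, -0.6]
grip_width: 55.5
finger_force: 30.0
time: 27.42
tool_pos: [441.1, -115.2, 82.0]
tcp_rot: [-3.141, 0.0, -2.946]
contact_force: [-0.3, 0.3, -0.6]
grip_width: 55.8
finger_force: 30.0
at [ 441.1 -115.2   82. ] [-180.     0.  -168.8] dp m [0.001  0.0004 0.044 ] rot [-0.  0. -0.]
```

```bash
python3 -m pendant '{"dp":[[0.0003,0.0003,0.012],[0.0003,0.0003,0.026],[0.0003,0.0003,0.036],[0.0003,0.0003,0.04],[0.0003,0.0003,0.041],[0.0003,0.0003,0.041]],"rotation":[[0,0,0],[0,0,0],[0,0,0],[0,0,0],[0,0,0],[0,0,0]]}'
python3 -m pendant '{"dp":[[0,0,0.001],[0,0,0.0015],[0,0,0.0015],[0,0,0.0015]],"rotation":[[0,0,0],[0,0,0],[0,0,0],[0,0,0]]}'
```

```text
time: 28.18
tool_pos: [440.6, -115.0, 41.1]
tcp_rot: [-3.141, 0.0, -2.946]
contact_force: [0.1, -0.0, -0.6]
grip_width: 55.7
finger_force: 30.0
time: 28.68
tool_pos: [440.5, -115.0, 39.5]
tcp_rot: [-3.141, 0.0, -2.946]
contact_force: [0.4, -0.9, 0.1]
grip_width: 55.5
finger_force: 30.0
```

```bash
python3 -m pendant '{"dp":[[0,0,0.0005],[0,0,0.001],[0,0,0.001],[0,0,0.001]],"rotation":[[0,0,0],[0,0,0],[0,0,0],[0,0,0]]}'
python3 -m pendant '{"dp":[[0,0,0.0005],[0,0,0.0005],[0,0,0.0005]],"rotation":[[0,0,0],[0,0,0],[0,0,0]]}'
```

```text
time: 29.18
tool_pos: [440.5, -115.0, 38.4]
tcp_rot: [-3.142, 0.0, -2.946]
contact_force: [0.2, -0.2, -1.7]
grip_width: 55.5
finger_force: 30.0
time: 29.55
tool_pos: [440.5, -115.0, 37.9]
tcp_rot: [-3.142, 0.0, -2.946]
contact_force: [-0.2, -0.1, 0.1]
grip_width: 55.4
finger_force: 30.0
```

```bash
python3 -m pendant '{"dp":[[0,0,0.0005],[0,0,0.0005],[0,0,0.0005]],"rotation":[[0,0,0],[0,0,0],[0,0,0]]}'
```

```text
time: 29.92
tool_pos: [440.5, -115.0, 37.9]
tcp_rot: [-3.141, 0.0, -2.946]
contact_force: [-2.4, 0.6, 5.2]
grip_width: 55.7
finger_force: 30.0
```

```bash
python3 -m pendant '{"dp":[[0,0,0],[0,0,0],[0,0,0],[0,0,0],[0,0,0]],"rotation":[[0,0,0],[0,0,0],[0,0,0],[0,0,0],[0,0,0]]}' 0.0918
python3 -m pendant '{"dp":[[0,0,-0.01],[0,0,-0.04],[0,0,-0.08],[-0.02,0,-0.11],[-0.04,0,-0.14],[-0.055,0,-0.14],[-0.055,0,-0.14],[-0.055,0,-0.14]],"rotation":[[0,0,0],[0,0,0],[0,0,0],[0,0,0],[0,0,0],[0,0,0],[0,0,0],[0,0,0]]}'
python3 - <<'E'
from h import *
c=shot("wrist","w9.png");pickle.dump(c,open("w9.pkl","wb"));print(get_obs()["tool_pos"])
a=segs(c,"cork",(180,40,380,240));m=mask(c,"cork",(180,40,380,240));r=rect(c,a,54);print(r,off(r),a.min(0),a.max(0))
E
python3 go.py 492 88 180 175.5
```

```text
time: 30.55
tool_pos: [440.5, -115.0, 37.4]
tcp_rot: [3.142, 0.0, -2.946]
contact_force: [0.3, -0.3, -0.1]
grip_width: 91.5
finger_force: 0.0
time: 31.55
tool_pos: [493.1, -104.0, 176.2]
tcp_rot: [3.14, -0.003, -2.946]
contact_force: [0.0, 0.6, 0.5]
grip_width: 91.8
finger_force: 0.0
[ 493.23656681 -104.10563271  176.35921688]
[ 437.2 -116.6  114.    79.6   11.7] [-3.  -0.   0.5] [231.  45.] [337. 196.]
at [ 493.2 -104.1  176.4] [ 1.799e+02 -1.000e-01 -1.688e+02] dp m [-0.036   0.1887 -0.0035] rot [ 0.001 -0.003  0.274]
```

View pics/w9.png

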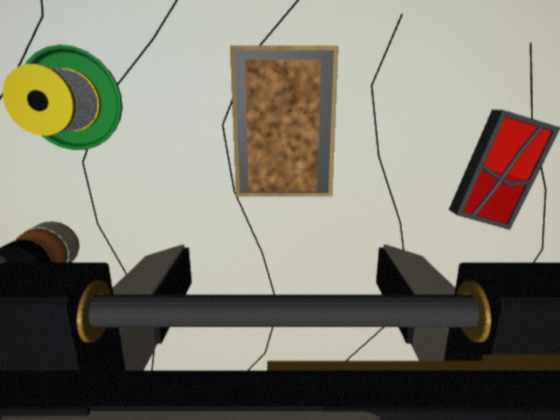

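w9 shows cork on top of blue at (285,125). The mask also caught the board's rim, so I'll tighten it and move to view red.

```bash
python3 -m pendant '{"dp":[[-0.004,0.02,0],[-0.012,0.06,0],[-0.022,0.115,0],[-0.032,0.165,0],[-0.036,0.187,0],[-0.036,0.189,0],[-0.036,0.189,0],[-0.036,0.189,0]],"rotation":[[0,0,0.03],[0,0,0.09],[0,0,0.16],[0,0,0.23],[0,0,0.27],[0,0,0.274],[0,0,0.274],[0,0,0.274]]}'
python3 - <<'E'
from h import *
c=pickle.load(open("w9.pkl","rb"));h=cv2.cvtColor(c["pixels"],cv2.COLOR_RGB2HSV)
print("cork",h[120:126,270:300].reshape(-1,3).mean(0),"rim",h[47:50,250:310].reshape(-1,3).mean(0))
a=segs(c,"cork",(241,54,330,194));k=cv2.boxPoints(cv2.minAreaRect(a.astype(np.float32)));r=rect(c,a,54);print(r,off(r),k.tolist())
c=shot("wrist","w10.png");pickle.dump(c,open("w10.pkl","wb"));w=pickle.load(open("w1.pkl","rb"));print(get_obs()["tool_pos"])
a=blob(mask(c,"red"));b=blob(mask(w,"red"));print(rect(c,a,18),rect(w,b,18),height(c,a,w,b),a.min(0),a.max(0))
E
python3 go.py 442.2 91.5 15 175.5
```

```text
time: 32.6
tool_pos: [493.1, 87.0, 177.3]
tcp_rot: [-3.141, -0.0, 3.062]
contact_force: [0.8, 0.6, -0.1]
grip_width: 91.8
finger_force: 0.0
cork [ 15.35       140.63333333 120.63333333] rim [ 18.29444444 106.53888889 143.64444444]
[ 440.4 -113.4  102.2   69.7   11.1] [ 0.8  2.5 -0.1] [[244.0, 192.99996948242188], [244.0, 59.0], [329.0, 59.0], [329.0, 192.99996948242188]]
[493.0819349   87.09176898 177.32037867]
[441.9  91.2  88.7  46.1  -4.6] [442.3  91.6  89.9  46.3  -4.5] (np.float64(17.0), np.float64(0.0)) [258.  74.] [312. 177.]
at [493.1  87.1 177.3] [-180.    -0.   175.4] dp m [0.051  0.0004 0.1623] rot [-0.    -0.    -0.002]
```

```bash
python3 - <<'E'
from h import *
c=pickle.load(open("w9.pkl","rb"));h=cv2.cvtColor(c["pixels"],cv2.COLOR_RGB2HSV)
for row in(90,125,160):
    e=np.where(h[row,240:332,1]>95)[0]+240;e=e[(e>241)&(e<329)];print(row,e.min(),e.max(),np.round(plane(c,[[e.min()-.5,row],[e.max()+.5,row]],54)[:,1],1))
E
python3 -m pendant '{"dp":[[0.03,0,0.03],[0.051,0.0003,0.07],[0.051,0.0003,0.115],[0.051,0.0003,0.145],[0.051,0.0003,0.16],[0.051,0.0003,0.163],[0.051,0.0003,0.163],[0.051,0.0003,0.163]],"rotation":[[0,0,0],[0,0,0],[0,0,0],[0,0,0],[0,0,0],[0,0,0],[0,0,0],[0,0,0]]}'
python3 go.py 442.1 91.4 2.5 175.5
```

```text
90 246 319 [-149.6  -94.8]
125 247 318 [-144.6  -89.8]
160 248 317 [-139.4  -84.5]
time: 33.65
tool_pos: [442.9, 92.3, 15.2]
tcp_rot: [3.141, 0.002, 3.063]
contact_force: [0.1, 0.1, -0.1]
grip_width: 91.9
finger_force: 0.0
at [442.9  92.3  15.2] [1.800e+02 1.000e-01 1.755e+02] dp m [ 0.0007 -0.0009  0.0127] rot [ 0.     0.002 -0.001]
```

```bash
python3 -m pendant '{"dp":[[0.0003,-0.001,0.006],[0.0003,-0.001,0.011],[0.0003,-0.001,0.0127],[0.0003,-0.001,0.0127],[0.0003,-0.001,0.0127]],"rotation":[[0,0,0],[0,0,0],[0,0,0],[0,0,0],[0,0,0]]}'
python3 -m pendant '{"dp":[[0,0,0],[0,0,0],[0,0,0],[0,0,0],[0,0,0],[0,0,0],[0,0,0]],"rotation":[[0,0,0],[0,0,0],[0,0,0],[0,0,0],[0,0,0],[0,0,0],[0,0,0]]}' 0.04
python3 -m pendant '{"dp":[[0,0,-0.005],[0,0,-0.015],[0,0,-0.035],[0,0,-0.065],[0,0,-0.1],[0,0,-0.12],[0,0,-0.12],[0,0,-0.12]],"rotation":[[0,0,0],[0,0,0],[0,0,0],[0,0,0],[0,0,0],[0,0,0],[0,0,0],[0,0,0]]}'
python3 go.py 440.1 -114.3 100 191.2
```

```text
time: 34.28
tool_pos: [442.0, 91.5, 1.8]
tcp_rot: [-3.142, 0.0, 3.063]
contact_force: [-0.3, 0.1, -0.7]
grip_width: 91.5
finger_force: 0.0
time: 35.15
tool_pos: [441.9, 91.5, 1.7]
tcp_rot: [3.142, 0.0, 3.063]
contact_force: [-0.1, 0.0, 0.4]
grip_width: 55.5
finger_force: 30.0
time: 36.15
tool_pos: [441.3, 91.4, 121.2]
tcp_rot: [-3.141, -0.001, 3.063]
contact_force: [-1.0, 0.0, -2.4]
grip_width: 55.9
finger_force: 30.0
at [441.3  91.4 121.2] [-1.800e+02 -1.000e-01  1.755e+02] dp m [-0.015  -0.2051  0.0212] rot [-0.    -0.001 -0.274]
```

```bash
python3 -m pendant '{"dp":[[-0.001,-0.018,0],[-0.004,-0.055,0],[-0.007,-0.1,0],[-0.011,-0.148,0],[-0.014,-0.188,0],[-0.015,-0.205,0.01],[-0.015,-0.205,0.02],[-0.015,-0.205,0.02]],"rotation":[[0,0,-0.02],[0,0,-0.07],[0,0,-0.13],[0,0,-0.2],[0,0,-0.25],[0,0,-0.274],[0,0,-0.274],[0,0,-0.274]]}'
python3 -m pendant '{"dp":[[0,0,0],[0,0,0],[0,0,0]],"rotation":[[0,0,0],[0,0,0],[0,0,0]]}'
python3 go.py 440.1 -114.3 55.7 191.2
```

```text
time: 37.15
tool_pos: [439.6, -113.1, 100.3]
tcp_rot: [3.139, -0.003, -2.947]
contact_force: [-0.7, 0.2, -1.9]
grip_width: 55.9
finger_force: 30.0
time: 37.52
tool_pos: [440.9, -113.8, 102.0]
tcp_rot: [-3.141, 0.001, -2.946]
contact_force: [-0.6, -0.1, -2.2]
grip_width: 55.3
finger_force: 30.0
at [ 440.9 -113.8  102. ] [-180.     0.  -168.8] dp m [ 0.0009 -0.0003  0.0463] rot [-0.     0.001  0.   ]
```

```bash
python3 -m pendant '{"dp":[[0.0003,-0.0003,0.012],[0.0003,-0.0003,0.026],[0.0003,-0.0003,0.038],[0.0003,-0.0003,0.0425],[0.0003,-0.0003,0.0435],[0.0003,-0.0003,0.0435]],"rotation":[[0,0,0],[0,0,0],[0,0,0],[0,0,0],[0,0,0],[0,0,0]]}'
python3 -m pendant '{"dp":[[0,0,0.001],[0,0,0.0015],[0,0,0.0015],[0,0,0.0015]],"rotation":[[0,0,0],[0,0,0],[0,0,0],[0,0,0]]}'
```

```text
time: 38.28
tool_pos: [440.7, -114.5, 58.4]
tcp_rot: [-3.141, 0.0, -2.946]
contact_force: [0.2, -0.6, -1.5]
grip_width: 55.6
finger_force: 30.0
time: 38.78
tool_pos: [440.5, -114.4, 56.8]
tcp_rot: [-3.141, 0.0, -2.946]
contact_force: [0.3, 0.2, -2.0]
grip_width: 55.5
finger_force: 30.0
```

```bash
python3 -m pendant '{"dp":[[0,0,0.0005],[0,0,0.001],[0,0,0.001],[0,0,0.001]],"rotation":[[0,0,0],[0,0,0],[0,0,0],[0,0,0]]}'
python3 -m pendant '{"dp":[[0,0,0.0005],[0,0,0.0005],[0,0,0.0005]],"rotation":[[0,0,0],[0,0,0],[0,0,0]]}'
```

```text
time: 39.28
tool_pos: [440.5, -114.4, 55.8]
tcp_rot: [-3.142, 0.0, -2.946]
contact_force: [0.6, 0.4, -0.6]
grip_width: 55.7
finger_force: 30.0
time: 39.65
tool_pos: [440.5, -114.4, 55.7]
tcp_rot: [-3.141, 0.0, -2.946]
contact_force: [-2.0, 0.2, 5.8]
grip_width: 56.1
finger_force: 30.0
```

```bash
python3 -m pendant '{"dp":[[0,0,0],[0,0,0],[0,0,0],[0,0,0],[0,0,0]],"rotation":[[0,0,0],[0,0,0],[0,0,0],[0,0,0],[0,0,0]]}' 0.0918
python3 -m pendant '{"dp":[[0,0,-0.01],[0,0,-0.04],[0,0,-0.08],[-0.02,0,-0.11],[-0.04,0,-0.12],[-0.055,0,-0.12],[-0.055,0,-0.12],[-0.055,0,-0.12]],"rotation":[[0,0,0],[0,0,0],[0,0,0],[0,0,0],[0,0,0],[0,0,0],[0,0,0],[0,0,0]]}'
python3 - <<'E'
from h import *
c=shot("wrist","w11.png");pickle.dump(c,open("w11.pkl","wb"));print(get_obs()["tool_pos"])
a=blob(mask(c,"red"));r=rect(c,a,72);print(r,off(r),a.min(0),a.max(0))
d=pickle.load(open("d0.pkl","rb"))
for n,u in(("scene",(400,280)),("side",(222,176))):
    q=d[n];q["P"]=np.array(q["pose"]);print(n,plane(q,u,12))
E
```

```text
time: 40.28
tool_pos: [440.5, -114.5, 55.2]
tcp_rot: [-3.142, 0.0, -2.946]
contact_force: [0.2, -0.0, 0.2]
grip_width: 91.2
finger_force: 0.0
time: 41.28
tool_pos: [493.4, -103.6, 174.3]
tcp_rot: [3.14, -0.002, -2.946]
contact_force: [0.1, 1.2, -0.1]
grip_width: 91.7
finger_force: 0.0
[ 493.45070081 -103.68619803  174.52015618]
[ 440.4 -116.2   88.8   46.2   11.1] [ 0.3 -0.3 -0.1] [252.  65.] [316. 190.]
scene [[615.44594944 309.41277569  12.        ]]
side [[610.04092487 303.67948984  12.        ]]
```

```bash
python3 go.py 655 300 200 180
```

```text
at [ 493.5 -103.7  174.5] [ 1.799e+02 -1.000e-01 -1.688e+02] dp m [-0.2367  0.3647 -0.0255] rot [ 0.001 -0.002  0.195]
```

```bash
python3 -m pendant '{"dp":[[-0.012,0.018,-0.005],[-0.035,0.055,-0.02],[-0.065,0.1,-0.025],[-0.095,0.147,-0.025],[-0.125,0.193,-0.025],[-0.155,0.24,-0.025],[-0.185,0.285,-0.025],[-0.21,0.324,-0.025]],"rotation":[[0,0,0.02],[0,0,0.05],[0,0,0.08],[0,0,0.11],[0,0,0.14],[0,0,0.17],[0,0,0.19],[0,0,0.195]]}'
python3 go.py 655 300 200 180
```

```text
time: 42.32
tool_pos: [637.6, 256.3, 199.6]
tcp_rot: [-3.141, -0.001, -3.141]
contact_force: [1.5, -1.3, 0.1]
grip_width: 92.2
finger_force: 0.0
at [637.6 256.3 199.6] [-1.8e+02 -1.0e-01 -1.8e+02] dp m [-0.0174  0.0437 -0.0005] rot [-0.    -0.001  0.   ]
```

```bash
python3 -m pendant '{"dp":[[-0.01,0.03,0],[-0.017,0.043,0],[-0.017,0.043,0],[-0.017,0.043,0]],"rotation":[[0,0,0],[0,0,0],[0,0,0],[0,0,0]]}'
python3 - <<'E'
from h import *
c=shot("wrist","w12.png");pickle.dump(c,open("w12.pkl","wb"));print(get_obs()["tool_pos"],get_obs()["tcp_rot"])
E
```

```text
time: 42.82
tool_pos: [654.3, 296.8, 199.9]
tcp_rot: [-3.141, -0.001, 3.141]
contact_force: [1.3, -0.4, 0.6]
grip_width: 92.0
finger_force: 0.0
[654.37900453 296.68939195 200.18805581] [-3.14111489e+00 -5.07177216e-04  3.14083865e+00]
```

View pics/w12.png

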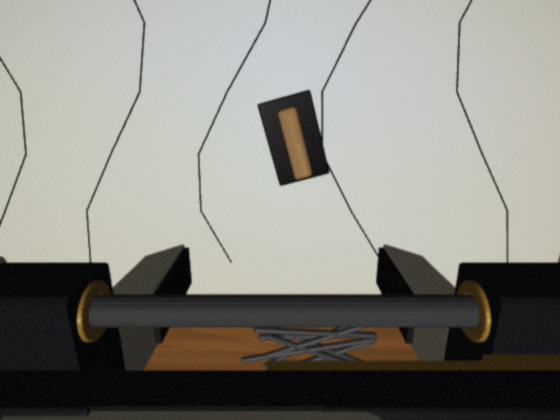

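w12 shows the weight at (293,137) with its bar about 15° off the tool's x axis.

```bash
python3 -m pendant '{"dp":[[0.0,-0.03,0.0],[0,-0.05,0],[0,-0.05,0],[0,-0.05,0],[0,-0.05,0]],"rotation":[[0,0,0],[0,0,0],[0,0,0],[0,0,0],[0,0,0]]}'
python3 - <<'E'
from h import *
c=shot("wrist","w13.png");pickle.dump(c,open("w13.pkl","wb"));w=pickle.load(open("w12.pkl","rb"));print(get_obs()["tool_pos"])
def seg(q):
    h=cv2.cvtColor(q["pixels"],cv2.COLOR_RGB2HSV);k=np.zeros(h.shape[:2],np.uint8);k[60:235,200:400]=1
    bar=np.uint8((h[:,:,1]>90)&(h[:,:,2]>110))*255*k;blk=np.uint8(h[:,:,2]<70)*255*k
    blk=cv2.morphologyEx(blk|bar,cv2.MORPH_OPEN,np.ones((5,5)));return blob(bar,3),blob(blk,3)
(a,A),(b,B)=seg(c),seg(w)
print("bar",rect(c,a,60),rect(w,b,60),height(c,a,w,b));print("block",rect(c,A,24),rect(w,B,24),height(c,A,w,B))
E
```

```text
time: 43.5
tool_pos: [654.5, 248.7, 200.2]
tcp_rot: [3.141, 0.0, -3.141]
contact_force: [-0.4, 0.1, 0.9]
grip_width: 91.7
finger_force: 0.0
[654.42873185 248.64667098 200.12321494]
bar [614.6 304.8  58.2  14.1  14.9] [614.6 304.9  58.2  14.1  15. ] (np.float64(59.0), np.float64(0.0))
block [614.2 304.9  78.6  51.   15. ] [614.5 305.6  78.   49.3  15. ] (np.float64(17.5), np.float64(0.28284271247464315))
```

```bash
python3 go.py 614.2 306.5 80 195
```

```text
at [654.4 248.6 200.1] [ 180.    -0.  -179.9] dp m [0.0402 0.0579 0.1201] rot [ 0.     0.    -0.261]
```

```bash
python3 -m pendant '{"dp":[[0.015,0.02,0.02],[0.032,0.045,0.06],[0.0402,0.0579,0.1],[0.0402,0.0579,0.12],[0.0402,0.0579,0.12],[0.0402,0.0579,0.12]],"rotation":[[0,0,-0.09],[0,0,-0.18],[0,0,-0.261],[0,0,-0.261],[0,0,-0.261],[0,0,-0.261]]}'
python3 go.py 614.2 306.5 29 195
```

```text
time: 44.3
tool_pos: [615.1, 306.1, 81.4]
tcp_rot: [3.141, 0.002, -2.88]
contact_force: [0.4, -0.2, 0.6]
grip_width: 92.2
finger_force: 0.0
at [615.1 306.1  81.4] [ 1.80e+02  1.00e-01 -1.65e+02] dp m [0.0009 0.0006 0.0524] rot [ 0.     0.002 -0.   ]
```

```bash
python3 -m pendant '{"dp":[[0,0.0003,0.02],[0,0.0003,0.04],[0,0.0003,0.048],[0,0.0003,0.0515],[0,0.0003,0.0515],[0,0.0003,0.0515]],"rotation":[[0,0,0],[0,0,0],[0,0,0],[0,0,0],[0,0,0],[0,0,0]]}'
python3 -m pendant '{"dp":[[0,0,0],[0,0,0],[0,0,0],[0,0,0],[0,0,0],[0,0,0],[0,0,0],[0,0,0]],"rotation":[[0,0,0],[0,0,0],[0,0,0],[0,0,0],[0,0,0],[0,0,0],[0,0,0],[0,0,0]]}' 0.005
```

```text
time: 45.05
tool_pos: [614.7, 306.1, 29.4]
tcp_rot: [3.142, 0.001, -2.88]
contact_force: [-0.7, -0.4, -0.3]
grip_width: 91.6
finger_force: 0.0
time: 46.05
tool_pos: [614.3, 306.3, 28.8]
tcp_rot: [3.141, 0.0, -2.881]
contact_force: [-4.6, 10.3, 5.5]
grip_width: 16.3
finger_force: 5.6
```

```bash
python3 -m pendant '{"dp":[[0,0,0],[0,0,0],[0,0,0]],"rotation":[[0,0,0],[0,0,0],[0,0,0]]}'
python3 -m pendant '{"dp":[[0,0,-0.004],[0,0,-0.012],[0,0,-0.025],[0,0,-0.045],[0,0,-0.07],[0,0,-0.095],[0,0,-0.11],[0,0,-0.11]],"rotation":[[0,0,0],[0,0,0],[0,0,0],[0,0,0],[0,0,0],[0,0,0],[0,0,0],[0,0,0]]}'
python3 go.py 440.1 -114.3 140 191.2
```

```text
time: 46.42
tool_pos: [614.2, 306.5, 28.8]
tcp_rot: [3.141, 0.0, -2.88]
contact_force: [-0.9, 4.5, -0.4]
grip_width: 15.6
finger_force: 30.0
time: 47.42
tool_pos: [615.0, 306.1, 140.3]
tcp_rot: [3.141, 0.003, -2.88]
contact_force: [0.3, -0.7, -8.5]
grip_width: 15.7
finger_force: 30.0
at [615.  306.1 140.3] [ 180.     0.2 -165. ] dp m [ 0.2775 -0.361  -0.0005] rot [0.    0.003 0.066]
```

```bash
python3 -m pendant '{"dp":[[0.008,-0.01,0],[0.025,-0.032,0],[0.048,-0.062,0],[0.073,-0.095,0],[0.098,-0.128,0],[0.123,-0.161,0],[0.148,-0.194,0],[0.173,-0.226,0]],"rotation":[[0,0,0.01],[0,0,0.02],[0,0,0.03],[0,0,0.04],[0,0,0.05],[0,0,0.06],[0,0,0.066],[0,0,0.066]]}'
python3 go.py 440.1 -114.3 140 191.2
```

```text
time: 48.42
tool_pos: [503.6, 41.2, 137.9]
tcp_rot: [3.142, -0.002, -2.947]
contact_force: [0.8, -0.7, -8.7]
grip_width: 15.9
finger_force: 30.0
at [503.6  41.2 137.9] [ 1.800e+02 -1.000e-01 -1.689e+02] dp m [ 0.0924 -0.1403 -0.0019] rot [ 0.    -0.002 -0.001]
```

```bash
python3 -m pendant '{"dp":[[0.026,-0.039,0],[0.05,-0.075,0],[0.07,-0.104,0],[0.084,-0.125,0],[0.092,-0.137,0],[0.095,-0.1415,0],[0.095,-0.1415,0],[0.095,-0.1415,0]],"rotation":[[0,0,0],[0,0,0],[0,0,0],[0,0,0],[0,0,0],[0,0,0],[0,0,0],[0,0,0]]}'
python3 -m pendant '{"dp":[[0,0,0],[0,0,0]],"rotation":[[0,0,0],[0,0,0]]}'
python3 go.py 440.1 -114.3 101 191.2
```

```text
time: 49.42
tool_pos: [440.0, -113.6, 138.7]
tcp_rot: [3.141, 0.0, -2.946]
contact_force: [0.1, 0.2, -8.9]
grip_width: 16.2
finger_force: 30.0
time: 49.68
tool_pos: [439.9, -113.9, 138.7]
tcp_rot: [3.142, 0.0, -2.946]
contact_force: [0.0, -0.1, -8.4]
grip_width: 16.1
finger_force: 30.0
at [ 439.9 -113.9  138.7] [ 180.     0.  -168.8] dp m [-0.0001 -0.0004  0.0377] rot [0. 0. 0.]
```

```bash
python3 -m pendant '{"dp":[[0,-0.0004,0.01],[0,-0.0004,0.022],[0,-0.0004,0.03],[0,-0.0004,0.0335],[0,-0.0004,0.034],[0,-0.0004,0.034],[0,-0.0004,0.034]],"rotation":[[0,0,0],[0,0,0],[0,0,0],[0,0,0],[0,0,0],[0,0,0],[0,0,0]]}'
python3 -m pendant '{"dp":[[0,0,0.001],[0,0,0.0015],[0,0,0.002],[0,0,0.002],[0,0,0.002]],"rotation":[[0,0,0],[0,0,0],[0,0,0],[0,0,0],[0,0,0]]}'
```

```text
time: 50.55
tool_pos: [440.1, -114.8, 105.1]
tcp_rot: [-3.141, 0.001, -2.946]
contact_force: [-0.2, -0.7, -9.0]
grip_width: 16.4
finger_force: 30.0
time: 51.18
tool_pos: [439.9, -114.7, 102.7]
tcp_rot: [-3.142, 0.0, -2.946]
contact_force: [0.3, 0.1, -8.6]
grip_width: 15.6
finger_force: 30.0
```

```bash
python3 -m pendant '{"dp":[[0,0,0.0005],[0,0,0.001],[0,0,0.001],[0,0,0.001]],"rotation":[[0,0,0],[0,0,0],[0,0,0],[0,0,0]]}'
python3 -m pendant '{"dp":[[0,0,0.0005],[0,0,0.0005],[0,0,0.0005]],"rotation":[[0,0,0],[0,0,0],[0,0,0]]}'
```

```text
time: 51.68
tool_pos: [439.9, -114.7, 101.7]
tcp_rot: [-3.142, 0.0, -2.946]
contact_force: [-0.9, 0.0, -9.4]
grip_width: 16.1
finger_force: 30.0
time: 52.05
tool_pos: [439.9, -114.7, 101.2]
tcp_rot: [-3.142, 0.0, -2.946]
contact_force: [0.2, 0.2, -8.8]
grip_width: 15.9
finger_force: 30.0
```

```bash
python3 -m pendant '{"dp":[[0,0,0.0005],[0,0,0.0005],[0,0,0.0005]],"rotation":[[0,0,0],[0,0,0],[0,0,0]]}'
python3 -m pendant '{"dp":[[0,0,0.0004],[0,0,0.0004],[0,0,0.0004]],"rotation":[[0,0,0],[0,0,0],[0,0,0]]}'
```

```text
time: 52.42
tool_pos: [439.9, -114.7, 100.8]
tcp_rot: [-3.142, 0.0, -2.946]
contact_force: [-0.3, -0.4, -8.3]
grip_width: 16.2
finger_force: 30.0
time: 52.8
tool_pos: [439.9, -114.7, 100.7]
tcp_rot: [-3.141, 0.0, -2.946]
contact_force: [-2.4, 0.8, -0.1]
grip_width: 15.6
finger_force: 30.0
```

```bash
python3 -m pendant '{"dp":[[0,0,0],[0,0,0],[0,0,0],[0,0,0],[0,0,0],[0,0,0]],"rotation":[[0,0,0],[0,0,0],[0,0,0],[0,0,0],[0,0,0],[0,0,0]]}' 0.0918
python3 -m pendant '{"dp":[[0,0,-0.01],[0,0,-0.04],[0,0,-0.08],[-0.02,0,-0.11],[-0.05,0,-0.12],[-0.08,0,-0.12],[-0.08,0,-0.12],[-0.08,0,-0.12]],"rotation":[[0,0,0],[0,0,0],[0,0,0],[0,0,0],[0,0,0],[0,0,0],[0,0,0],[0,0,0]]}'
python3 - <<'E'
from h import *
c=shot("wrist","w14.png");s=shot("side","side1.png");print(get_obs()["tool_pos"])
h=cv2.cvtColor(c["pixels"],cv2.COLOR_RGB2HSV);k=np.zeros(h.shape[:2],np.uint8);k[20:235,260:310]=1
bar=blob(np.uint8((h[:,:,1]>90)&(h[:,:,2]>110)&(h[:,:,0]<22))*255*k,3);r=rect(c,bar,132);print(r,off(r),bar.min(0),bar.max(0))
x=s["pixels"][150:360,170:400,::-1];cv2.imwrite("pics/final.png",np.hstack([cv2.resize(c["pixels"][:,:,::-1],(400,300)),cv2.resize(x,(329,300))]))
E
```

```text
time: 53.55
tool_pos: [439.9, -114.7, 100.3]
tcp_rot: [-3.142, 0.0, -2.946]
contact_force: [-1.2, -0.0, -0.2]
grip_width: 71.4
finger_force: 0.0
time: 54.55
tool_pos: [517.6, -99.1, 220.4]
tcp_rot: [3.141, -0.001, -2.946]
contact_force: [-0.4, 1.0, -0.4]
grip_width: 91.9
finger_force: 0.0
[517.52761757 -99.23426866 220.47287578]
[ 440.7 -116.4   57.9   13.8   11.6] [ 0.5 -0.5  0.4] [272.  48.] [293. 139.]
```

View pics/final.png

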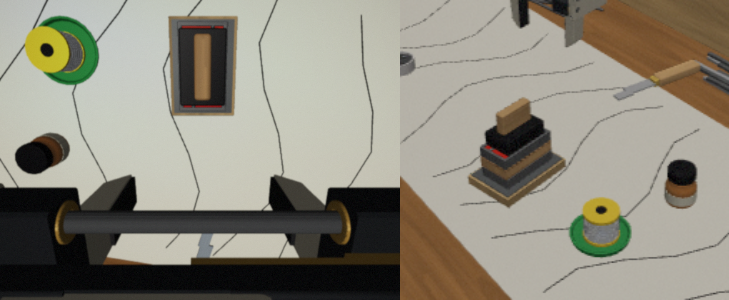

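The final picture shows the stack in order, blue, cork, red and weight, on the board. It is flat and centred to within about 2 mm, and the bystanders are where they were. The reel stands in the dish, and the arm is clear.

```bash
python3 -c "
from plant import workorder
print(workorder.close_job())"
```

```text
the job is handed in; nothing more can be done
None
```

The job is handed in at about 55 s: the reel stands in the green dish, and blue, cork, red and the iron weight are stacked flat on the pressing board, each within about 2 mm of centre; the gripper is open and clear, and the flux jar, nail tin and lead knife were not touched.

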